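# Set a filtration manifold's valves by fingertip

### The arm

A 7-joint arm with a two-finger parallel gripper is mounted at the origin on the work surface. World frame = base frame: x ahead of the robot, y to its left, z up, the work surface at z = 0. Lengths are in m, angles in rad, forces in N, time in s.
With the tool pointing down it reaches from about 0.425 to 0.925 m from the base axis. Payload 6.8 kg.
Tool frame: the origin (TCP) lies at the very end of the fingers, on their centre line; the grasp point (between the pads) lies 19 mm behind it; z points along the fingers, x is the direction in which the jaws open and shut, and the axes are right-handed (so a half turn about z gives the same grasp; the last joint's range is limited). The gripper opens to 85 mm and grips with 20 to 120 N. Pads are 22 mm wide; open, the fingers measure 114 mm over their backs; the gripper's body (76 mm by 85 mm) begins 54 mm behind the grasp point. The pads swing forward as they close: fully open they stand 13 mm farther back than shut.
Start: joints at [1.183, 0.477, 0.022, 1.555, -0.011, 1.109, -0.083], TCP at [0.186, -0.649, 0.231] pointing down, gripper open.
Joint ranges: [-2.96, 2.96], [-0.34, 2.1], [-1.41, 1.46], [0.24, 2.44], [-1.37, 4.51], [0.17, 1.92], [-2.96, 2.96]. Speed limits (rad/s): [2.39, 2.39, 3.14, 3.14, 3.14, 3.14, 3.14].

### API

Orientations are given as a rotation vector (axis times angle).
In Python, from bench import * gives the robot as it stands.
- The arm moves only by the tool servo_tool, never from a script. Its argument "increments" is one flat list of numbers, 7 for each row, row after row: the shift along the tool's x, y, z in mm, then the turn, a rotation vector about the tool's x, y, z in rad, then the finger opening in mm, from 0 to 85.4. In form: [tx, ty, tz, wx, wy, wz, fingers, tx, ty, tz, wx, wy, wz, fingers, ...]. A call has exactly 8 rows; each row shifts and turns the commanded pose from where the row before left it, along the tool's axes as they then stand; what a row does not reach is not made up. A row lasts 1/8 s, in which the tool goes at most 62.5 mm and 10.7 degrees, less where a joint would pass 70% of its speed; a pose out of reach is approached as far as the arm can. A call is refused whole if a number of a shift passes 62.5 or a number of a turn 0.188, either way. A call with a gripper value outside its range is refused whole. The fingers move at their own pace and stop on an object; "squeeze" is the grip in N (left out, the last holds). Time passes only in rows, so rows that do not move let the fingers close, or fill a call up. It gives the time, the measured TCP pose, the force and the opening at its end, in the units of the state.
- get_obs(): the state, without advancing time (a new reading comes with each control period).
- grab_frame(name): name is "side" or "top"; returns (picture, depth): 480x640x3 uint8, red, green, blue; 480x640 float32, m along the optical axis (not along the pixel's ray), 0 where there is no reading.
- calibration(name): a dict with "fx", "fy", "cx", "cy" (pixels), "eye" and "orientation" of the camera in the world. Camera axes: x right, y up, looking along -z (the intrinsics and any distortion apply to the point x, -y, -z); pixel columns grow to the right and rows downward; lengths in m; the calibration is good to about 2 mm. A picture is of the moment at which its call begins. calibration takes no time and is no camera call.
- hand_in(): hands the job in, once; it reports no verdict.
The state is a dict: "clock": time; "joints": joint angles; "qvel": joint speeds; "tau": joint torques, N m; "tcp_pos": TCP position; "orientation": TCP orientation; "contact_force": force on the tool from outside, world axes, zero at the start; "moment": the same for the moment, N m; "grip_width": finger opening in m.
Only numpy, scipy, OpenCV 4.12 (cv2) and the standard library are available. Lean on these libraries where they do the work, as an engineer would, in place of code of your own. Each camera call takes 0.05 s, during which the arm holds its last target.

### The job

Get the three-station vacuum filtration manifold ready so that it draws only through its two funnels: with a fingertip, push the lever of the station that has no funnel fully round to shut (square to its branch pipe), and push the lever that is still shut at a funnel station fully round to open (in line with its branch pipe, back towards the header). Either may be done first; leave the lever that is already open as it is. Push gently, do not pinch the levers, do not lift or move the funnels or anything else on the bench, and finish clear.

Things in the scene. Friction and masses are not known exactly. Their poses are not given: they have to be found in the camera images.
- bare_station: Fixed metal unit, the station without a funnel (valve left open): branch pipe from the header (38 mm pipe, axis 70 mm up, crossing 115 mm away at -x), ball valve with lever, filter holder (flat top 66 mm across, 118 mm up, centred at x +130 mm). Origin: on the bench under the valve's turning axis; x along the branch from header to holder, z up. Three such units, 180 mm apart, side by side in any order.
- bare_pivot (a point): Point on the upright turning axis of the valve of the station without a funnel (valve left open), 128 mm above the bench (mid-thickness of the lever's sleeve); same axes as its station: x along the branch from header to holder, y the way the lever points when shut. Below the lever, pipes and valve bodies reach at most 90 mm above the bench, except the 24 mm thick stem at the axis.
- bare_lever (a joint): Lever of the station without a funnel (valve left open). 0 = shut, square to the branch (points along +y of bare_pivot); 1.571 = open, in line with it, lying towards the header (-x). From above, anticlockwise opens; firm stops at both ends. Sleeve 19 mm wide, 123 to 133 mm above the bench, 36 to 102 mm from the axis; a fingertip 10 mm below it can push either side. About 4 N moves it; it stays where left.
- bare_tip (a point): Outer end of the sleeve of that lever, on its centre line, mid-thickness, 102 mm from the turning axis; moves with the lever, which points from bare_pivot to here.
- waiting_station: Fixed metal unit, the funnel station whose valve is still shut: branch pipe from the header (38 mm pipe, axis 70 mm up, crossing 115 mm away at -x), ball valve with lever, filter holder (flat top 66 mm across, 118 mm up, centred at x +130 mm). Origin: on the bench under the valve's turning axis; x along the branch from header to holder, z up. Three such units, 180 mm apart, side by side in any order.
- waiting_pivot (a point): Point on the upright turning axis of the valve of the funnel station whose valve is still shut, 128 mm above the bench (mid-thickness of the lever's sleeve); same axes as its station: x along the branch from header to holder, y the way the lever points when shut. Below the lever, pipes and valve bodies reach at most 90 mm above the bench, except the 24 mm thick stem at the axis.
- waiting_lever (a joint): Lever of the funnel station whose valve is still shut. 0 = shut, square to the branch (points along +y of waiting_pivot); 1.571 = open, in line with it, lying towards the header (-x). From above, anticlockwise opens; firm stops at both ends. Sleeve 19 mm wide, 123 to 133 mm above the bench, 36 to 102 mm from the axis; a fingertip 10 mm below it can push either side. About 4 N moves it; it stays where left.
- waiting_tip (a point): Outer end of the sleeve of that lever, on its centre line, mid-thickness, 102 mm from the turning axis; moves with the lever, which points from waiting_pivot to here.
- running_station: Fixed metal unit, the funnel station whose valve is already open: branch pipe from the header (38 mm pipe, axis 70 mm up, crossing 115 mm away at -x), ball valve with lever, filter holder (flat top 66 mm across, 118 mm up, centred at x +130 mm). Origin: on the bench under the valve's turning axis; x along the branch from header to holder, z up. Three such units, 180 mm apart, side by side in any order.
- running_pivot (a point): Point on the upright turning axis of the valve of the funnel station whose valve is already open, 128 mm above the bench (mid-thickness of the lever's sleeve); same axes as its station: x along the branch from header to holder, y the way the lever points when shut. Below the lever, pipes and valve bodies reach at most 90 mm above the bench, except the 24 mm thick stem at the axis.
- running_lever (a joint): Lever of the funnel station whose valve is already open. 0 = shut, square to the branch (points along +y of running_pivot); 1.571 = open, in line with it, lying towards the header (-x). From above, anticlockwise opens; firm stops at both ends. Sleeve 19 mm wide, 123 to 133 mm above the bench, 36 to 102 mm from the axis; a fingertip 10 mm below it can push either side. About 4 N moves it; it stays where left.
- running_tip (a point): Outer end of the sleeve of that lever, on its centre line, mid-thickness, 102 mm from the turning axis; moves with the lever, which points from running_pivot to here.
- funnel_w_center (a point): brushed metal filter funnel, an open cup 100 mm tall, 74 mm across (60 mm at the foot), 300 g; this point is on its axis, half-way up. Rests loosely on the holder of the station whose valve is still shut, its foot 118 mm and its rim 218 mm above the bench. Not to be disturbed.
- funnel_r_center (a point): brushed metal filter funnel, an open cup 100 mm tall, 74 mm across (60 mm at the foot), 300 g; this point is on its axis, half-way up. Rests loosely on the holder of the station whose valve is already open, its foot 118 mm and its rim 218 mm above the bench. Not to be disturbed.
- spare_funnel_center (a point): brushed metal filter funnel, an open cup 100 mm tall, 74 mm across (60 mm at the foot), 300 g; this point is on its axis, half-way up. Stands on the bench by itself, to the left; bystander.
- dish_center (a point): Middle of a flat clear dish of filter membranes, 60 mm across and 15 mm high, on the bench between two branches; bystander.
- vial: Amber vial with black cap, 27 mm across and 58 mm high, standing on the bench between two branches; origin at the centre of its underside; bystander.
- flask: Conical glass flask, 82 mm across at the foot, 126 mm tall, on the right; origin at the centre of its underside; bystander.
- beaker: Glass beaker, 70 mm across, 90 mm tall, on the right; origin at the centre of its underside; bystander.
- reagent_bottle: Glass bottle with grey cap, 86 mm across, 180 mm tall, at the back left; origin at the centre of its underside; bystander.
- forceps: Steel forceps 125 mm long lying on the bench near the robot, about 6 mm high; origin at its middle, on the bench; bystander.
Not all that is in view belongs to the job. Leave any red or turquoise look-alike of the part that bears funnel_r_center alone.

How it is judged:
At the end, for the whole second after the job is handed in: The bare station's lever is shut to within 0.12 rad (7 degrees) of square to its branch; both funnel stations' levers are open to within 0.12 rad of in line with their branches; all levers are at rest; both funnels still stand upright on their holders, within 10 mm of centre (value of joint bare_lever below 0.12 rad and value of joint each of waiting_lever, running_lever above 1.45 rad and horizontal distance between funnel_w_center and waiting_pivot between 0.12 and 0.14 m and horizontal distance between funnel_r_center and running_pivot between 0.12 and 0.14 m and angle between each of funnel_w_center, funnel_r_center's own z axis and vertical below 0.05 rad and velocity of joint bare_lever between -0.03 and 0.03 rad/s and velocity of joint waiting_lever between -0.03 and 0.03 rad/s and velocity of joint running_lever between -0.03 and 0.03 rad/s); the robot touches nothing.
It fails at once if a funnel on its holder is lifted, shoved or knocked (moved more than 8 mm) (distance of any of funnel_w_center, funnel_r_center from where it was at the start of the episode above 0.008 m).
It fails at once if another loose thing is lifted, carried or knocked away (moved more than 20 mm) (distance of any of spare_funnel_center, dish_center, vial, flask, beaker, reagent_bottle, forceps from where it was at the start of the episode above 0.02 m).
It fails at once if the lever that is already open is turned away from open (below 1.40 rad) (value of joint running_lever below 1.4 rad).
It fails at once if a lever is pinched or forced: more than 38 N between the fingers and a valve station (contact force between the fingers and bare_station above 38 N or contact force between the fingers and waiting_station above 38 N or contact force between the fingers and running_station above 38 N).
It also fails if it takes over 58 s, if anything falls off the work surface, if the arm or the gripper's body presses on something with over 40 N, if the wrist force passes 120 N, or if a joint passes its speed limit or range.

## Working session

There is one attempt and no reset: what is moved stays moved. The work goes in short steps, Python scripts to look and compute and a tool call to move; the robot and the scene stay as the last step left them, time stands still between calls to the robot, and variables do not carry over. Pictures are saved under pics/ and viewed, and the job is handed in when it is done.

Besides the shell and the picture viewer there is one more tool, called as name(argument=value, ...), one argument or row to a line, values as JSON. servo_tool: Moves the arm, as the interface text tells. Its arguments: {"type":"object","properties":{"increments":{"type":"array","items":{"type":"number"}},"squeeze":{"type":"number"}},"required":["increments"]}

```bash
mkdir -p pics; ls; python3 - <<'E'
from bench import *
import cv2,numpy as np
print(get_obs())
for n in("top","side"):
    p,d=grab_frame(n); cv2.imwrite(f"pics/{n}0.png",p[:,:,::-1]); np.save(f"pics/{n}0d.npy",d); np.save(f"pics/{n}0p.npy",p)
    print(n,calibration(n),(d>0).mean())
E
```

```text
pics
{'clock': 0.0, 'joints': array([ 1.18288641,  0.47778999,  0.0223144 ,  1.55648027, -0.01152213,
        1.1093134 , -0.08308906]), 'qvel': array([-0.00085294, -0.00118307,  0.00116137,  0.00014788,  0.00196209,
       -0.0005541 ,  0.00092744]), 'tau': array([ 8.07487122e-04, -5.96462667e+01,  1.60864189e+00, -2.81201077e+01,
        1.25771749e-02,  9.40417754e-03,  5.92577592e-06]), 'tcp_pos': array([ 0.18625252, -0.64815676,  0.23031984]), 'orientation': array([-2.50873028e+00,  1.88927996e+00,  2.43531365e-03]), 'contact_force': array([-0.5078602 , -0.41308985,  0.71395694]), 'moment': array([ 0.0020211 , -0.02289024,  0.01972778]), 'grip_width': 0.08520979923124256}
top {'fx': 593.9666902586654, 'fy': 593.9666902586654, 'cx': 310.2860486134343, 'cy': 226.89929681400793, 'eye': array([ 0.46891142, -0.00608614,  1.67274002]), 'orientation': array([ 0.08377139, -0.08401529, -1.57409272])} 0.9959602864583333
side {'fx': 470.7559005218377, 'fy': 470.7559005218377, 'cx': 317.5778789344842, 'cy': 232.31297723931013, 'eye': array([0.366273  , 0.81849417, 0.98901623]), 'orientation': array([ 0.18088225, -1.0973937 , -2.6411784 ])} 0.9958854166666666
```

View pics/top0.png

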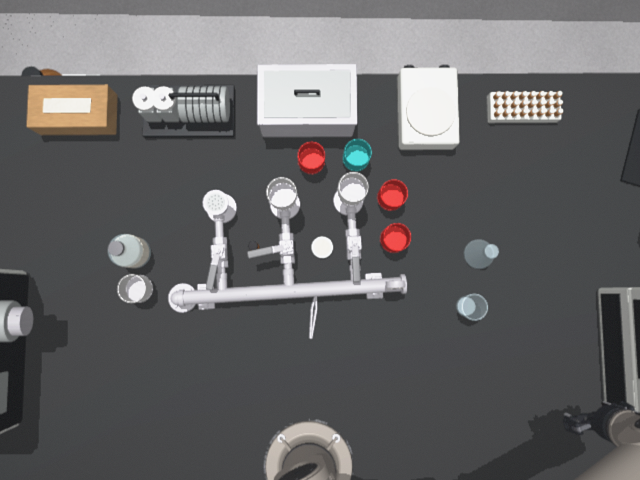

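View pics/side0.png

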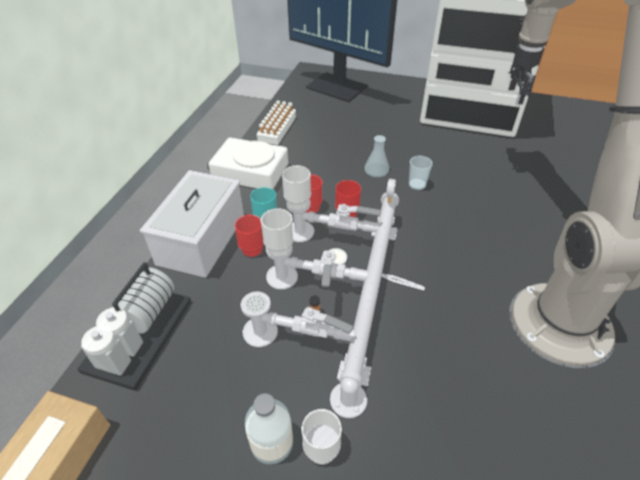

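Top view: the bare station is on the left, with its holder without a funnel at (217,203) and its lever towards the header at (214,275). The waiting station is in the middle, with its lever pointing left at (265,251). The running station is on the right, with its lever at (355,270). I'll enlarge this and measure.

```bash
cat > h.py <<'E'
import numpy as np,cv2
from scipy.spatial.transform import Rotation as R
from bench import *
def world(n,d,c=None):
    c=c or calibration(n)
    v,u=np.mgrid[0:480,0:640]
    P=np.stack([(u-c['cx'])/c['fx']*d,-(v-c['cy'])/c['fy']*d,-d],-1)
    return P@R.from_rotvec(c['orientation']).as_matrix().T+c['eye']
def ray(n,u,v,z):
    c=calibration(n);r=R.from_rotvec(c['orientation']).apply([(u-c['cx'])/c['fx'],-(v-c['cy'])/c['fy'],-1])
    return c['eye']+r*(z-c['eye'][2])/r[2]
E
python3 - <<'E'
from h import *
d=np.load('pics/top0d.npy');p=np.load('pics/top0p.npy')
W=world('top',d)
cv2.imwrite('pics/crop0.png',cv2.resize(p[160:320,150:420,::-1],None,fx=2.9,fy=2.9,interpolation=cv2.INTER_CUBIC))
z=W[...,2]
print('bench z',np.median(z[330:400,150:250]))
m=((z>0.112)&(z<0.14)).astype(np.uint8); m[:160]=0;m[320:]=0;m[:,:150]=0;m[:,420:]=0
n,l,s,c=cv2.connectedComponentsWithStats(m)
for i in range(1,n):
    if s[i,4]>25:
        q=W[l==i]; print(i,s[i],q.mean(0).round(4),q.min(0).round(3),q.max(0).round(3),cv2.minAreaRect((q[:,:2]*1000).astype(np.float32)))
zz=np.clip((z)/0.25*255,0,255).astype(np.uint8)
cv2.imwrite('pics/cropz.png',cv2.resize(cv2.applyColorMap(zz,cv2.COLORMAP_JET)[160:320,150:420],None,fx=2.9,fy=2.9,interpolation=cv2.INTER_NEAREST))
E
```

```text
bench z 0.00024157733748442212
2 [203 190  26  25 466] [0.7036 0.244  0.1185] [0.671 0.211 0.112] [0.736 0.277 0.129] ((703.6149291992188, 244.32855224609375), (64.99756622314453, 64.17472076416016), 24.916566848754883)
9 [348 236  13  46 369] [ 0.5579 -0.1231  0.1277] [ 0.493 -0.138  0.112] [ 0.611 -0.106  0.14 ] ((552.1182861328125, -121.0167007446289), (31.769725799560547, 118.53053283691406), 89.13775634765625)
10 [247 240  46  18 374] [0.5768 0.0932 0.128 ] [0.556 0.041 0.112] [0.602 0.158 0.14 ] ((579.0784301757812, 98.74317932128906), (32.9921875, 119.40958404541016), 7.462606430053711)
11 [206 244  19  46 377] [0.5372 0.2433 0.1282] [0.474 0.22  0.112] [0.592 0.264 0.14 ] ((533.2344360351562, 241.2063446044922), (33.464759826660156, 120.69300079345703), 83.08015441894531)
```

View pics/crop0.png

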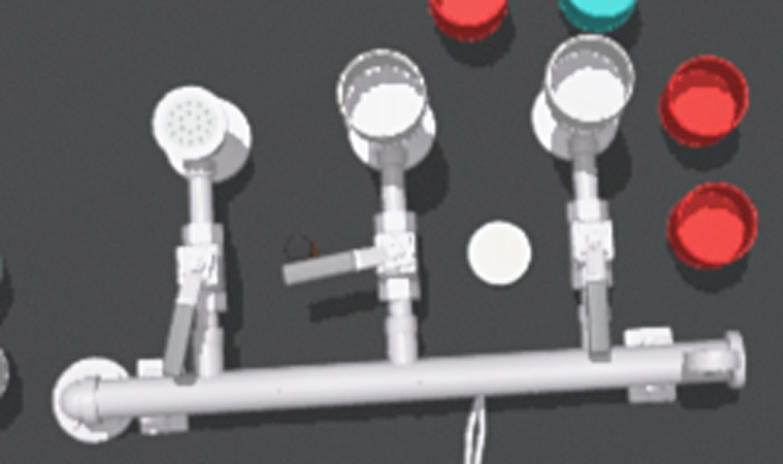

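View pics/cropz.png

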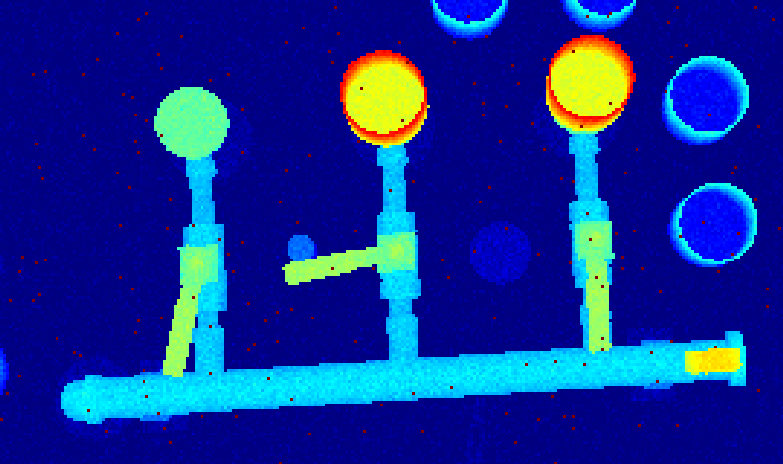

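```bash
python3 - <<'E'
from h import *
d=np.load('pics/top0d.npy');W=world('top',d);z=W[...,2]
roi=np.zeros(z.shape,bool);roi[160:320,150:420]=1
# header
v,u=np.mgrid[0:480,0:640]
m=(z>0.078)&(z<0.1)&roi&(v>275)&(u>180)&(u<380)
q=W[m]; q=q[q[:,0]<0.50]
ln=cv2.fitLine(q[:,:2].astype(np.float32),cv2.DIST_HUBER,0,.01,.01).ravel()
print('hdr',ln)
cs=[]
for (a,b,zl,zh) in((203,229,.112,.13),):
    k=W[(z>zl)&(z<zh)&(u>=200)&(u<=240)&(v>185)&(v<218)]
    c,r=cv2.minEnclosingCircle((k[:,:2]*1000).astype(np.float32));print('bareholder',c,r)
for (a,b) in((260,302),(332,374)):
    k=W[(z>.208)&(z<.228)&(u>=a)&(u<=b)&(v>165)&(v<215)]
    c,r=cv2.minEnclosingCircle((k[:,:2]*1000).astype(np.float32));print('funnel',c,r,k.shape)
t=ln[:2]; t=t if t[1]>0 else -t   # +y-ish
xd=np.array([t[1],-t[0]]);print('xdir',xd,'ydir',t,np.degrees(np.arctan2(xd[1],xd[0])))
for n,(a,b,c0,e) in dict(wait=(240,300,230,265),bare=(200,230,240,295),run=(340,365,230,290)).items():
    k=W[(z>.120)&(z<.138)&(u>=a)&(u<=b)&(v>c0)&(v<e)]
    l=cv2.fitLine(k[:,:2].astype(np.float32),cv2.DIST_HUBER,0,.01,.01).ravel()
    s=(k[:,:2]-l[2:])@l[:2]
    print(n,l,l[2:]+l[:2]*s.min(),l[2:]+l[:2]*s.max(),np.percentile(k[:,2],[10,50,90]))
    k=W[(z>.137)&(z<.16)&(u>=a)&(u<=b)&(v>c0)&(v<e)]; print(' cap',k.mean(0),len(k))
E
```

```text
hdr [ 0.05642606 -0.99840677  0.46598956  0.12391883]
bareholder (703.4534912109375, 244.33181762695312) 33.32912063598633
funnel (713.9878540039062, 64.28215026855469) 37.306480407714844 (110, 3)
funnel (725.8424682617188, -113.96602630615234) 37.36244201660156 (114, 3)
xdir [0.99840677 0.05642606] ydir [-0.05642606  0.99840677] 3.234693
wait [ 0.19925147 -0.9799484   0.5751502   0.09973814] [0.56360193 0.15653422] [0.58664806 0.04318993] [0.12244446 0.13080121 0.13555621]
 cap [0.57159443 0.11241538 0.13842151] 21
bare [ 0.9814618  -0.19165778  0.5324327   0.24468744] [0.47428861 0.25604169] [0.58902685 0.23363585] [0.12242063 0.13006271 0.13533143]
 cap [0.51173908 0.24860922 0.13876567] 27
run [ 0.9995622   0.02958752  0.5520236  -0.12325747] [ 0.49305733 -0.1250029 ] [ 0.60821957 -0.12159405] [0.12257511 0.13013548 0.13517469]
 cap [ 0.53910989 -0.12284862  0.13833965] 20
```

Three candidate levers:
- **Left (214,275):** no funnel, open. This is the bare one.
- **Middle (265,251):** funnel, shut. This is the waiting one.
- **Right (355,270):** funnel, open. Leave it alone.

The enlarged crop confirms this. The red and turquoise cups are look-alikes standing on the bench. Next I'll plan the transit to the bare lever.

```bash
cat > plan.py <<'E'
from h import *
def cur():
    o=get_obs();M=R.from_rotvec(o['orientation']).as_matrix()
    return o,M
def Rdown(yaw):
    c,s=np.cos(yaw),np.sin(yaw); return np.array([[c,s,0],[s,-c,0],[0,0,-1.]])
def rows(wps,start=None):
    # wps: list of (x,y,z,yawdeg); prints increments
    o,M=cur();p=o['tcp_pos'] if start is None else np.array(start[:3])
    if start is not None:M=Rdown(np.radians(start[3]))
    for i,w in enumerate(wps):
        if i%8==0: print('--')
        T=Rdown(np.radians(w[3])); t=M.T@(np.array(w[:3])-p)*1000
        r=R.from_matrix(M.T@T).as_rotvec()
        print(','.join('%.0f'%a for a in t)+','+','.join('%.3f'%a for a in r)+',0,')
        p=np.array(w[:3]);M=T
PB=np.array([.5737,.2363]);PW=np.array([.5842,.0563])
def at(P,phi,r,off,z,yaw):
    f=np.radians(phi);g=f+np.pi/2
    q=P+r/1000*np.array([np.cos(f),np.sin(f)])+off/1000*np.array([np.cos(g),np.sin(g)])
    return (q[0],q[1],z,yaw)
E
python3 - <<'E'
from plan import *
o,M=cur();p=o['tcp_pos'];print('yaw',np.degrees(np.arctan2(M[1,0],M[0,0])))
e=at(PB,169,70,34,.2,-11);print(e)
r0,a0=np.hypot(*p[:2]),np.arctan2(p[1],p[0]);r1,a1=np.hypot(*e[:2]),np.arctan2(e[1],e[0])
y0=np.degrees(np.arctan2(M[1,0],M[0,0]))
w=[]
for k in range(1,25):
    s=k/24; s2=s
    r=r0+(r1-r0)*s;a=a0+(a1-a0)*s
    z=p[2]+min(1,k/5)*(.28-p[2])
    w.append((r*np.cos(a),r*np.sin(a),z,y0+(-11-y0)*s))
rows(w)
E
```

```text
yaw -73.97030597971472
(np.float64(0.49849859131586094), np.float64(0.2162813054391376), 0.2, -11)
--
-7,-47,-10,0.000,0.002,-0.046,0,
-8,-47,-10,0.000,0.000,-0.046,0,
-9,-46,-10,0.000,0.000,-0.046,0,
-11,-46,-10,0.000,0.000,-0.046,0,
-12,-45,-10,0.000,0.000,-0.046,0,
-13,-44,0,0.000,0.000,-0.046,0,
-14,-43,0,0.000,0.000,-0.046,0,
-15,-43,0,0.000,0.000,-0.046,0,
--
-16,-42,0,0.000,0.000,-0.046,0,
-17,-41,0,0.000,0.000,-0.046,0,
-18,-40,0,0.000,0.000,-0.046,0,
-18,-40,0,0.000,0.000,-0.046,0,
-19,-39,0,0.000,0.000,-0.046,0,
-20,-38,0,0.000,0.000,-0.046,0,
-21,-37,0,0.000,0.000,-0.046,0,
-22,-36,0,0.000,0.000,-0.046,0,
--
-22,-35,0,0.000,0.000,-0.046,0,
-23,-34,0,0.000,0.000,-0.046,0,
-24,-33,0,0.000,0.000,-0.046,0,
-24,-32,0,0.000,0.000,-0.046,0,
-25,-31,0,0.000,0.000,-0.046,0,
-26,-30,0,0.000,0.000,-0.046,0,
-26,-30,0,0.000,0.000,-0.046,0,
-27,-29,0,0.000,0.000,-0.046,0,
```

servo_tool(
  increments=[-7,-47,-10,0,0,-0.046,0,-8,-47,-10,0,0,-0.046,0,-9,-46,-10,0,0,-0.046,0,-11,-46,-10,0,0,-0.046,0,-12,-45,-10,0,0,-0.046,0,-13,-44,0,0,0,-0.046,0,-14,-43,0,0,0,-0.046,0,-15,-43,0,0,0,-0.046,0],
  squeeze=40,
)

```text
clock: 1.1
tcp_pos: [0.4725, -0.4163, 0.2808]
orientation: [-2.814, 1.397, 0.001]
contact_force: [0.0, -0.2, 0.1]
grip_width: -0.0
```

servo_tool(
  increments=[-16,-42,0,0,0,-0.046,0,-17,-41,0,0,0,-0.046,0,-18,-40,0,0,0,-0.046,0,-18,-40,0,0,0,-0.046,0,-19,-39,0,0,0,-0.046,0,-20,-38,0,0,0,-0.046,0,-21,-37,0,0,0,-0.046,0,-22,-36,0,0,0,-0.046,0],
)

```text
clock: 2.1
tcp_pos: [0.578, -0.0896, 0.2809]
orientation: [3.022, -0.858, -0.001]
contact_force: [-0.1, -0.5, 0.9]
grip_width: 0.0
```

servo_tool(
  increments=[-22,-35,0,0,0,-0.046,0,-23,-34,0,0,0,-0.046,0,-24,-33,0,0,0,-0.046,0,-24,-32,0,0,0,-0.046,0,-25,-31,0,0,0,-0.046,0,-26,-30,0,0,0,-0.046,0,-26,-30,0,0,0,-0.046,0,-27,-29,0,0,0,-0.046,0],
)

```text
clock: 3.1
tcp_pos: [0.4944, 0.2165, 0.2809]
orientation: [3.128, -0.291, -0.001]
contact_force: [0.7, -0.2, 0.4]
grip_width: -0.0
```

```bash
python3 - <<'E'
from plan import *
for n,(a,b,c,e) in dict(top=(160,320,150,420),side=(180,420,200,440)).items():
    p,d=grab_frame(n); cv2.imwrite(f'pics/{n}1.png',cv2.resize(p[a:b,c:e,::-1],None,fx=2.4,fy=2.4,interpolation=cv2.INTER_CUBIC))
o,M=cur();print(o['tcp_pos'],np.degrees(np.arctan2(M[1,0],M[0,0])),o['joints'])
rows([at(PB,169,70,34,.2,-11),at(PB,169,70,34,.108,-11)])
E
```

```text
[0.49222191 0.22030692 0.28137519] -10.226360171450327 [-0.03189005  0.26275172 -0.60007495  1.78809311  0.15977333  1.13974437
 -0.8614793 ]
--
7,3,81,-0.002,0.001,0.014,0,
0,0,92,0.000,0.000,0.000,0,
```

View pics/top1.png

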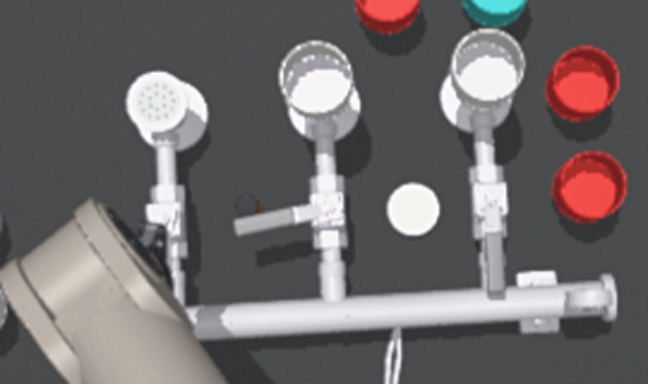

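View pics/side1.png

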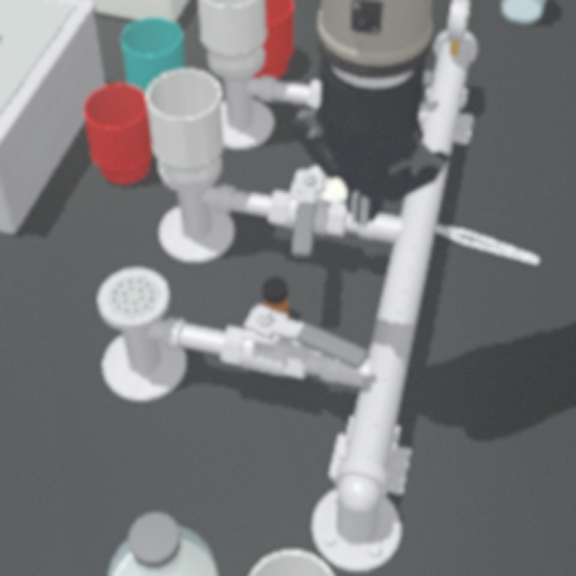

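The side view shows the closed fingertip at about crop (357,205), over the gap beside the bare lever. The path down is clear.

servo_tool(
  increments=[4,2,0,0,0,0.014,0,3,1,20,0,0,0,0,0,0,31,0,0,0,0,0,0,31,0,0,0,0,0,0,31,0,0,0,0,0,0,30,0,0,0,0,0,0,30,0,0,0,0,0,0,0,0,0,0,0],
)

```text
clock: 4.2
tcp_pos: [0.5009, 0.2086, 0.1061]
orientation: [3.122, -0.32, -0.006]
contact_force: [-0.1, -0.6, 1.4]
grip_width: 0.0004
```

```bash
python3 - <<'E'
from plan import *
n='side';p,d=grab_frame(n)
o,M=cur();t=o['tcp_pos'];print(t,np.degrees(np.arctan2(M[1,0],M[0,0])),o['contact_force'],o['joints'])
c=calibration(n)
q=R.from_rotvec(c['orientation']).inv().apply(t-c['eye']);u=c['cx']-c['fx']*q[0]/q[2];v=c['cy']+c['fy']*q[1]/q[2];print('tcp px',u,v)
cv2.imwrite(f'pics/side2.png',cv2.resize(p[180:380,220:440,::-1],None,fx=3,fy=3,interpolation=cv2.INTER_CUBIC))
E
```

```text
[0.50182498 0.20963999 0.10771369] -11.663613793366997 [-0.66839779 -1.28708318  0.99002699] [-0.09394205  0.47147163 -0.524517    1.94841482  0.32098302  0.806041
 -1.00020694]
tcp px 344.62893989487094 315.3189580455212
```

View pics/side2.png

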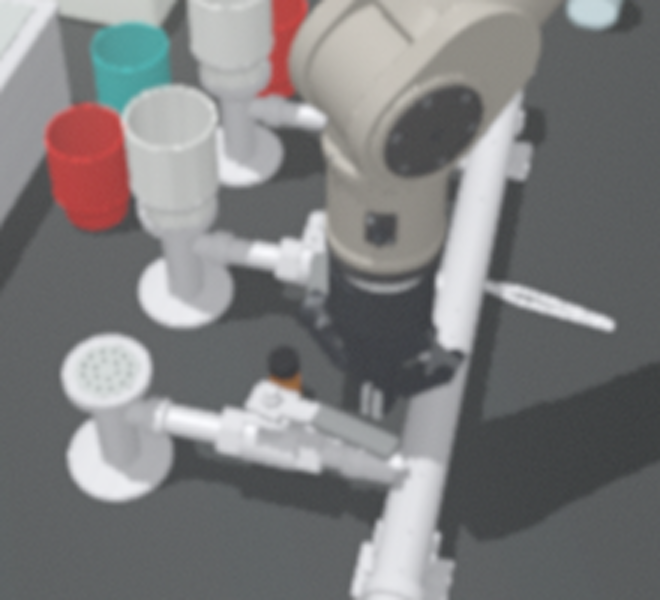

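The fingertip at crop (370,405) stands beside the sleeve on the waiting-station side, clear of everything. Now I'll plan the sweep.

```bash
python3 - <<'E'
from plan import *
o,M=cur();t=o['tcp_pos'];print(t,o['clock'])
w=[at(PB,169,70,k,.108,-11) for k in(34,28,23)]
for k in range(1,22):
    f=169-3.4*k; w.append(at(PB,f,70,20.5,.108,f-180))
print(f)
rows(w)
E
```

```text
[0.50182498 0.20963999 0.10771369] 4.25
97.60000000000001
--
-5,-6,-0,0.002,0.001,-0.012,0,
0,-6,0,0.000,0.000,0.000,0,
0,-5,0,0.000,0.000,0.000,0,
-1,-7,0,0.000,0.000,0.059,0,
-1,-4,0,0.000,0.000,0.059,0,
-1,-4,0,0.000,0.000,0.059,0,
-1,-4,0,0.000,0.000,0.059,0,
-1,-4,0,0.000,0.000,0.059,0,
--
-1,-4,0,0.000,0.000,0.059,0,
-1,-4,0,0.000,0.000,0.059,0,
-1,-4,0,0.000,0.000,0.059,0,
-1,-4,0,0.000,0.000,0.059,0,
-1,-4,0,0.000,0.000,0.059,0,
-1,-4,0,0.000,0.000,0.059,0,
-1,-4,0,0.000,0.000,0.059,0,
-1,-4,0,0.000,0.000,0.059,0,
--
-1,-4,0,0.000,0.000,0.059,0,
-1,-4,0,0.000,0.000,0.059,0,
-1,-4,0,0.000,0.000,0.059,0,
-1,-4,0,0.000,0.000,0.059,0,
-1,-4,0,0.000,0.000,0.059,0,
-1,-4,0,0.000,0.000,0.059,0,
-1,-4,0,0.000,0.000,0.059,0,
-1,-4,0,0.000,0.000,0.059,0,
```

servo_tool(
  increments=[-5,-5,0,0,0,-0.012,0,0,-6,0,0,0,0,0,0,-5,0,0,0,0,0,-1,-6,0,0,0,0.059,0,-1.2,-4,0,0,0,0.059,0,-1.2,-4,0,0,0,0.059,0,-1.2,-4,0,0,0,0.059,0,-1.2,-4,0,0,0,0.059,0],
)

```text
clock: 5.25
tcp_pos: [0.5009, 0.2498, 0.1087]
orientation: [3.047, -0.757, 0.001]
contact_force: [-0.3, -3.3, 2.8]
grip_width: -0.0001
```

```bash
cat > chk.py <<'E'
from plan import *
import sys
P=dict(B=PB,W=PW)[sys.argv[1]];sg=int(sys.argv[2])  # sg +1: finger on ccw side (pushing cw)
o,M=cur();t=o['tcp_pos'];yaw=np.degrees(np.arctan2(M[1,0],M[0,0]))
v=(t[:2]-P)*1000;L=np.hypot(*v);a=np.degrees(np.arctan2(v[1],v[0]))%360
print(o['clock'],t.round(4),'yaw',round(yaw,1),'phi if off 20.5:',round(a-sg*np.degrees(np.arcsin(min(1,20.5/L))),1),'r',round(np.sqrt(L*L-420)),'yaw->phi',round((yaw+180)%360,1),'F',o['contact_force'].round(1),o['joints'].round(2))
E
python3 chk.py B 1
```

```text
5.25 [0.5009 0.2498 0.1087] yaw -27.9 phi if off 20.5: 153.4 r 71 yaw->phi 152.1 F [-0.3 -3.3  2.8] [-0.21  0.48 -0.46  1.92  0.29  0.81 -1.32]
```

Contact is made at about 3 N, so I'll continue.

servo_tool(
  increments=[-1.2,-4.1,0,0,0,0.059,0,-1.2,-4.1,0,0,0,0.059,0,-1.2,-4.1,0,0,0,0.059,0,-1.2,-4.1,0,0,0,0.059,0,-1.2,-4.1,0,0,0,0.059,0,-1.2,-4.1,0,0,0,0.059,0,-1.2,-4.1,0,0,0,0.059,0,-1.2,-4.1,0,0,0,0.059,0],
)

```text
clock: 6.25
tcp_pos: [0.5138, 0.2809, 0.1084]
orientation: [2.786, -1.447, 0.0]
contact_force: [-1.2, -3.0, 2.2]
grip_width: -0.0001
```

```bash
python3 chk.py B 1
```

```text
6.25 [0.5138 0.2809 0.1084] yaw -54.9 phi if off 20.5: 127.4 r 72 yaw->phi 125.1 F [-1.2 -3.   2.2] [-0.34  0.5  -0.34  1.86  0.22  0.82 -1.76]
```

servo_tool(
  increments=[-1.2,-4.2,0,0,0,0.055,0,-1.2,-4.2,0,0,0,0.055,0,-1.2,-4.2,0,0,0,0.055,0,-1.2,-4.2,0,0,0,0.055,0,-1.2,-4.2,0,0,0,0.055,0,-1.2,-4.2,0,0,0,0.055,0,-1.2,-4.2,0,0,0,0.055,0,-1.2,-4.2,0,0,0,0.055,0],
)

```text
clock: 7.25
tcp_pos: [0.5396, 0.3035, 0.1082]
orientation: [2.403, -2.019, -0.0]
contact_force: [-2.7, -3.5, 1.1]
grip_width: -0.0002
```

```bash
python3 chk.py B 1
```

```text
7.25 [0.5396 0.3035 0.1082] yaw -80.1 phi if off 20.5: 101.1 r 72 yaw->phi 99.9 F [-2.7 -3.5  1.1] [-0.44  0.53 -0.23  1.78  0.16  0.85 -2.15]
```

servo_tool(
  increments=[-0.4,-2,0,0,0,0.025,0,-0.4,-2,0,0,0,0.025,0,-0.4,-2,0,0,0,0.025,0,-0.2,-1,0,0,0,0.012,0,-0.2,-1,0,0,0,0.012,0,0,-1,0,0,0,0.012,0,0,0,0,0,0,0,0,0,0,0,0,0,0,0],
)

```text
clock: 8.25
tcp_pos: [0.5491, 0.3073, 0.1082]
orientation: [-2.291, 2.149, 0.0]
contact_force: [-2.7, -0.5, -1.9]
grip_width: 0.0
```

```bash
python3 chk.py B 1
```

```text
8.25 [0.5491 0.3073 0.1082] yaw -86.3 phi if off 20.5: 93.3 r 72 yaw->phi 93.7 F [-2.7 -0.5 -1.9] [-0.46  0.54 -0.21  1.76  0.14  0.85 -2.23]
```

servo_tool(
  increments=[0,-1,0,0,0,0,0,0,0,0,0,0,0,0,0,-1,0,0,0,0,0,0,0,0,0,0,0,0,0,0,0,0,0,0,0,0,0,0,0,0,0,0,0,0,0,0,0,0,0,0,0,0,0,0,0,0],
)

```text
clock: 9.25
tcp_pos: [0.5501, 0.3074, 0.1082]
orientation: [2.291, -2.148, -0.002]
contact_force: [-6.1, 0.8, 0.3]
grip_width: 0.0003
```

```bash
python3 chk.py B 1
```

```text
9.25 [0.5501 0.3074 0.1082] yaw -86.3 phi if off 20.5: 92.4 r 72 yaw->phi 93.7 F [-6.1  0.8  0.3] [-0.46  0.55 -0.21  1.76  0.14  0.85 -2.23]
```

servo_tool(
  increments=[0,-1,0,0,0,0,0,0,0,0,0,0,0,0,0,-1,0,0,0,0,0,0,0,0,0,0,0,0,0,0,0,0,0,0,0,0,0,0,0,0,0,0,0,0,0,0,0,0,0,0,0,0,0,0,0,0],
)

```text
clock: 10.25
tcp_pos: [0.5502, 0.3075, 0.1082]
orientation: [2.289, -2.145, -0.004]
contact_force: [-12.1, -0.9, 4.7]
grip_width: 0.0001
```

```bash
python3 chk.py B 1
```

```text
10.25 [0.5502 0.3075 0.1082] yaw -86.3 phi if off 20.5: 92.4 r 72 yaw->phi 93.7 F [-12.1  -0.9   4.7] [-0.46  0.55 -0.21  1.75  0.14  0.86 -2.23]
```

The lever is at its shut stop (12 N and no further movement). Back off, rise, and go to the waiting lever.

```bash
python3 - <<'E'
from plan import *
o,M=cur();t=o['tcp_pos']
a=np.array([.5252,.306]);e=at(PW,101.4,70,-34,.2,-78.6);print(e)
w=[(.538,.3068,.108,-86.3),(.5252,.306,.108,-86.3),(.5252,.306,.155,-86.3),(.5252,.306,.2,-86.3)]
for k in range(1,8): s=k/7; w.append((a[0]+(e[0]-a[0])*s,a[1]+(e[1]-a[1])*s,.2,-86.3+s*7.7))
w+=[(e[0],e[1],.2,-78.6)]
for z in(.17,.14,.115,.108):w.append((e[0],e[1],z,-78.6))
rows(w)
E
```

```text
(np.float64(0.6036932061105997), np.float64(0.13163933179641082), 0.2, -78.6)
--
-0,12,0,0.005,-0.001,0.000,0,
-0,13,0,0.000,0.000,0.000,0,
0,0,-47,0.000,0.000,0.000,0,
0,0,-45,0.000,0.000,0.000,0,
26,-10,0,0.000,0.000,-0.019,0,
26,-9,0,0.000,0.000,-0.019,0,
26,-9,0,0.000,0.000,-0.019,0,
26,-8,0,0.000,0.000,-0.019,0,
--
26,-8,0,0.000,0.000,-0.019,0,
26,-7,0,0.000,0.000,-0.019,0,
27,-7,0,0.000,0.000,-0.019,0,
0,0,0,0.000,0.000,0.000,0,
0,0,30,0.000,0.000,0.000,0,
0,0,30,0.000,0.000,0.000,0,
0,0,25,0.000,0.000,0.000,0,
0,0,7,0.000,0.000,0.000,0,
```

servo_tool(
  increments=[0,15,0,0,0,0,0,0,13,0,0,0,0,0,0,0,-47,0,0,0,0,0,0,-45,0,0,0,0,26,-10,0,0,0,-0.019,0,26,-9,0,0,0,-0.019,0,26,-9,0,0,0,-0.019,0,26,-8,0,0,0,-0.019,0],
)

```text
clock: 11.25
tcp_pos: [0.5713, 0.2041, 0.2009]
orientation: [-2.37, 2.06, -0.002]
contact_force: [0.7, 1.3, 0.2]
grip_width: 0.0001
```

servo_tool(
  increments=[26,-8,0,0,0,-0.019,0,26,-7,0,0,0,-0.019,0,27,-7,0,0,0,-0.019,0,0,0,0,0,0,0,0,0,0,0,0,0,0,0,0,0,0,0,0,0,0,0,0,0,0,0,0,0,0,0,0,0,0,0,0],
)

```text
clock: 12.25
tcp_pos: [0.6047, 0.1311, 0.2003]
orientation: [-2.43, 1.992, 0.0]
contact_force: [0.4, -0.2, 0.2]
grip_width: -0.0
```

```bash
python3 - <<'E'
from plan import *
for n,(a,b,c,e) in dict(top=(160,320,150,420),side=(180,420,200,440)).items():
    p,d=grab_frame(n); cv2.imwrite(f'pics/{n}3.png',cv2.resize(p[a:b,c:e,::-1],None,fx=2.4,fy=2.4,interpolation=cv2.INTER_CUBIC))
E
python3 chk.py W -1; python3 -c "
from plan import *
rows([at(PW,101.4,70,-34,.2,-78.6)])"
```

```text
12.35 [0.6048 0.1308 0.2003] yaw -78.7 phi if off 20.5: 89.9 r 75 yaw->phi 101.3 F [0.2 0.7 0.2] [-0.17  0.42 -0.19  1.72  0.09  1.01 -1.77]
--
-1,1,0,-0.000,-0.000,-0.002,0,
```

View pics/top3.png

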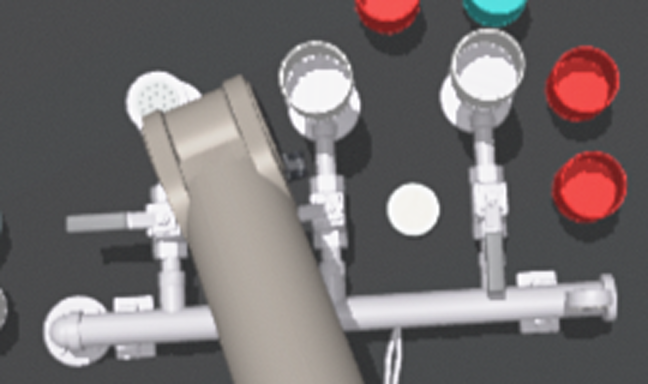

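View pics/side3.png

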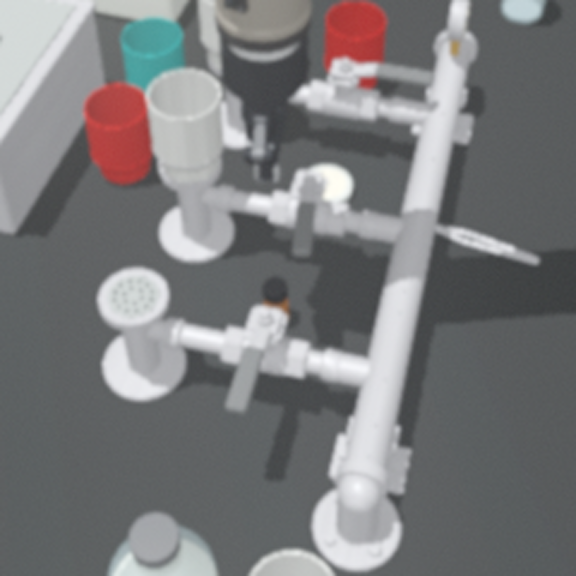

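The bare lever is now square to its branch (top crop 70–150, 222). The funnel is untouched, and the fingertip at side crop (265,175) is beside the waiting lever with a clear gap to it. Descend.

servo_tool(
  increments=[0,0,20,0,0,0,0,0,0,25,0,0,0,0,0,0,25,0,0,0,0,0,0,22,0,0,0,0,0,0,0,0,0,0,0,0,0,0,0,0,0,0,0,0,0,0,0,0,0,0,0,0,0,0,0,0],
)

```text
clock: 13.35
tcp_pos: [0.6054, 0.1307, 0.1092]
orientation: [-2.428, 1.992, -0.001]
contact_force: [0.5, 0.7, -0.3]
grip_width: -0.0004
```

```bash
python3 chk.py W -1; python3 - <<'E'
from plan import *
w=[at(PW,101.4,70,-k,.108,-78.6) for k in(29,23.5)]
for k in range(1,23):
    f=101.4+3.4*k; w.append(at(PW,f,70,-20.5,.108,f-180))
print(f)
rows(w[:8])
E
```

```text
13.35 [0.6054 0.1307 0.1092] yaw -78.7 phi if off 20.5: 89.5 r 75 yaw->phi 101.3 F [ 0.5  0.7 -0.3] [-0.18  0.53 -0.18  1.79  0.12  0.84 -1.79]
176.2
--
-1,6,1,-0.001,0.000,-0.002,0,
-0,6,0,0.000,0.000,0.000,0,
-1,7,0,0.000,0.000,-0.059,0,
-1,4,0,0.000,0.000,-0.059,0,
-1,4,0,0.000,0.000,-0.059,0,
-1,4,0,0.000,0.000,-0.059,0,
-1,4,0,0.000,0.000,-0.059,0,
-1,4,0,0.000,0.000,-0.059,0,
```

servo_tool(
  increments=[-1,6,1,0,0,0,0,0,6,0,0,0,0,0,-1,6,0,0,0,-0.059,0,-1.2,4.1,0,0,0,-0.059,0,-1.2,4.1,0,0,0,-0.059,0,-1.2,4.1,0,0,0,-0.059,0,-1.2,4.1,0,0,0,-0.059,0,-1.2,4.1,0,0,0,-0.059,0],
)

```text
clock: 14.35
tcp_pos: [0.5666, 0.1271, 0.1077]
orientation: [-2.742, 1.53, -0.003]
contact_force: [4.2, 0.6, -1.5]
grip_width: 0.0002
```

```bash
python3 chk.py W -1
```

```text
14.35 [0.5666 0.1271 0.1077] yaw -58.3 phi if off 20.5: 120.3 r 70 yaw->phi 121.7 F [ 4.2  0.6 -1.5] [-0.11  0.48 -0.28  1.88  0.18  0.8  -1.5 ]
```

servo_tool(
  increments=[-1.2,4.2,0,0,0,-0.059,0,-1.2,4.2,0,0,0,-0.059,0,-1.2,4.2,0,0,0,-0.059,0,-1.2,4.2,0,0,0,-0.059,0,-1.2,4.2,0,0,0,-0.059,0,-1.2,4.2,0,0,0,-0.059,0,-1.2,4.2,0,0,0,-0.059,0,-1.2,4.2,0,0,0,-0.059,0],
)

```text
clock: 15.35
tcp_pos: [0.5361, 0.1117, 0.108]
orientation: [-3.023, 0.846, -0.005]
contact_force: [4.5, 1.8, -0.9]
grip_width: 0.0002
```

```bash
python3 chk.py W -1
```

```text
15.35 [0.5361 0.1117 0.108 ] yaw -31.3 phi if off 20.5: 147.2 r 70 yaw->phi 148.7 F [ 4.5  1.8 -0.9] [-0.    0.45 -0.39  1.95  0.24  0.78 -1.08]
```

servo_tool(
  increments=[-1.2,4.2,0,0,0,-0.059,0,-1.2,4.2,0,0,0,-0.059,0,-1.2,4.2,0,0,0,-0.059,0,-1.2,4.2,0,0,0,-0.059,0,-1.2,4.2,0,0,0,-0.059,0,-1.2,4.2,0,0,0,-0.059,0,-1.2,4.2,0,0,0,-0.059,0,-1.2,4.2,0,0,0,-0.059,0],
)

```text
clock: 16.35
tcp_pos: [0.5159, 0.0842, 0.108]
orientation: [-3.137, 0.115, -0.005]
contact_force: [2.2, 2.1, -1.4]
grip_width: 0.0
```

```bash
python3 chk.py W -1
```

```text
16.35 [0.5159 0.0842 0.108 ] yaw -4.2 phi if off 20.5: 173.9 r 71 yaw->phi 175.8 F [ 2.2  2.1 -1.4] [ 0.13  0.43 -0.51  2.    0.3   0.77 -0.62]
```

servo_tool(
  increments=[-0.5,2.5,0,0,0,-0.03,0,-0.5,2.5,0,0,0,-0.03,0,-0.3,2,0,0,0,-0.025,0,-0.3,2,0,0,0,-0.02,0,0,1,0,0,0,-0.015,0,0,1,0,0,0,-0.012,0,0,1,0,0,0,0,0,0,0,0,0,0,0,0],
)

```text
clock: 17.35
tcp_pos: [0.5123, 0.0728, 0.1072]
orientation: [-3.138, -0.091, 0.001]
contact_force: [-1.2, 7.0, 3.1]
grip_width: 0.0001
```

```bash
python3 chk.py W -1
```

```text
17.35 [0.5123 0.0728 0.1072] yaw 3.3 phi if off 20.5: 183.2 r 71 yaw->phi 183.3 F [-1.2  7.   3.1] [ 0.18  0.44 -0.54  2.01  0.31  0.78 -0.49]
```

servo_tool(
  increments=[0,1,0,0,0,0,0,0,0,0,0,0,0,0,0,1,0,0,0,0,0,0,0,0,0,0,0,0,0,0,0,0,0,0,0,0,0,0,0,0,0,0,0,0,0,0,0,0,0,0,0,0,0,0,0,0],
)

```text
clock: 18.35
tcp_pos: [0.5123, 0.0727, 0.1072]
orientation: [-3.136, -0.093, 0.001]
contact_force: [-1.3, 12.5, 1.5]
grip_width: -0.0
```

```bash
python3 chk.py W -1
```

```text
18.35 [0.5123 0.0727 0.1072] yaw 3.4 phi if off 20.5: 183.3 r 71 yaw->phi 183.4 F [-1.3 12.5  1.5] [ 0.18  0.44 -0.54  2.01  0.31  0.78 -0.48]
```

At the open stop: 12.5 N and no movement. Retreat sideways, up, then off to the right so the cameras can see.

servo_tool(
  increments=[0,-12,0,0,0,0,0,0,-15,0,0,0,0,0,0,0,-35,0,0,0,0,0,0,-45,0,0,0,0,0,0,-45,0,0,0,0,0,0,-45,0,0,0,0,0,0,-25,0,0,0,0,0,0,0,0,0,0,0],
)

```text
clock: 19.35
tcp_pos: [0.5124, 0.0963, 0.3039]
orientation: [3.14, 0.087, 0.005]
contact_force: [-0.2, -1.4, -0.4]
grip_width: -0.0002
```

servo_tool(
  increments=[0,45,0,0,0,0.05,0,0,50,0,0,0,0.08,0,0,50,0,0,0,0.08,0,0,50,0,0,0,0.08,0,0,50,0,0,0,0.08,0,0,50,0,0,0,0.08,0,0,50,0,0,0,0.08,0,0,45,0,0,0,0.05,0],
)

```text
clock: 20.35
tcp_pos: [0.4345, -0.282, 0.3003]
orientation: [-3.033, 0.818, 0.005]
contact_force: [0.4, 1.0, 0.1]
grip_width: 0.0001
```

servo_tool(
  increments=[0,30,0,0,0,0.05,0,0,30,0,0,0,0,0,0,0,0,0,0,0,0,0,0,0,0,0,0,0,0,0,0,0,0,0,0,0,0,0,0,0,0,0,0,0,0,0,0,0,0,0,0,0,0,0,0,0],
)

```text
clock: 21.35
tcp_pos: [0.4051, -0.3316, 0.3024]
orientation: [3.013, -0.889, 0.0]
contact_force: [0.2, -0.7, -0.4]
grip_width: 0.0002
```

```bash
python3 - <<'E'
from plan import *
v,u=np.mgrid[0:480,0:640]
p,d=grab_frame('top');cv2.imwrite('pics/top4.png',p[:,:,::-1])
W=world('top',d);z=W[...,2]
for n,P in dict(bare=PB,wait=PW,run=np.array([.596,-.122])).items():
    D=np.hypot(*(np.moveaxis(W[...,:2]-P,-1,0)))
    k=W[(z>.123)&(z<.138)&(D>.04)&(D<.105)]
    m=k[:,:2].mean(0)-P;l=cv2.fitLine(k[:,:2].astype(np.float32),cv2.DIST_HUBER,0,.01,.01).ravel()
    a=np.degrees(np.arctan2(l[1],l[0]))%180
    print(n,len(k),'mean dir',np.degrees(np.arctan2(m[1],m[0]))%360,'line',a)
for (a,b) in((260,302),(332,374)):
    k=W[(z>.208)&(z<.228)&(u>=a)&(u<=b)&(v>165)&(v<215)]
    c,r=cv2.minEnclosingCircle((k[:,:2]*1000).astype(np.float32));print('funnel',c,r,k.shape)
o,_=cur();print(o['clock'],o['tcp_pos'],o['contact_force'],abs(o['qvel']).max())
E
```

```text
bare 169 mean dir 91.82293429311532 line 93.3652
wait 160 mean dir 182.63125822644676 line 2.7426524
run 165 mean dir 181.57308990189225 line 2.6553092
funnel (714.14453125, 64.50830078125) 37.623355865478516 (113, 3)
funnel (726.1387939453125, -113.98113250732422) 37.3082160949707 (116, 3)
21.4 [ 0.40505029 -0.33171478  0.30234075] [-0.31959606 -0.78660352  0.15897295] 0.002165535498392653
```

View pics/top4.png

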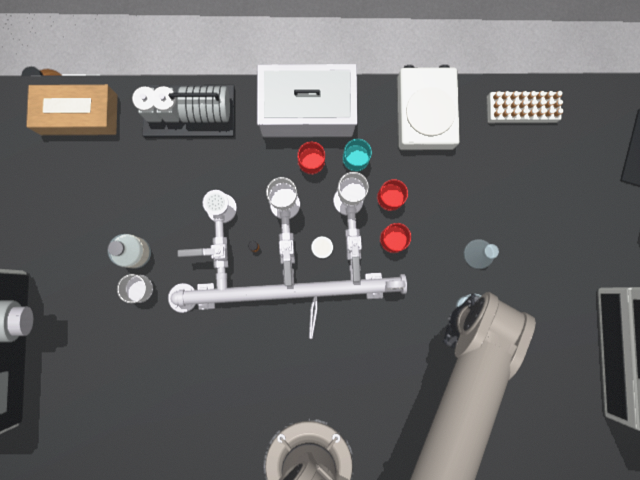

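The bare lever is square (180–205, 253). The waiting and running levers are in line with their branches (289,270 and 355,270). The funnels have not moved, and the arm is clear at z = 0.30 m.

```bash
python3 -c "
from bench import *
print(hand_in())"
```

```text
the job is handed in; nothing more can be done
None
```

I shut the bare station's lever and opened the waiting station's lever, then handed the job in at about 21 s. I used closed fingertips and pushed each lever to its firm stop. The wrist read about 12 N at the end of each push, with no further movement.

**Levers:** in the final top view the bare lever lies at 93.4° and its shut position is about 93.5°. The waiting lever lies at about 182.7° and the running lever, which I left alone, at about 182°. Open is about 183.5°, so all three are within about 2° of target.

**Funnels and bystanders:** both funnels measured within 0.5 mm of where they started. The bystanders look unmoved, but I did not measure them. The beaker is partly hidden behind the gripper in that view.

**Arm:** it is at rest with its tip 0.30 m up, clear of everything, with wrist force near zero. No checks failed. One small disagreement: taking the lever angles from my estimated pivot points instead of a line fit gives up to 1.7° difference.

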